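# Set the specimen vise to its index flag by rolling the thumbwheel

## Robot

A 6-joint arm with a two-finger parallel gripper is mounted at the origin on the work surface. World frame = base frame: x ahead of the robot, y to its left, z up, the work surface at z = 0. Lengths are in mm, angles in rad, forces in N, time in s.
With the tool pointing down it reaches from about 350 to 975 mm from the base axis. Payload 7.1 kg.
Tool frame: the origin (TCP) lies at the very end of the fingers, on their centre line; the grasp point (between the pads) lies 19 mm behind it (ctrl.grip_depth is the distance from the TCP to the grasp point, in mm); x points along the fingers, z is the direction in which the jaws open and shut, and the axes are right-handed (so a half turn about x gives the same grasp; the last joint's range is limited). The gripper opens to 88 mm and grips with 3 to 60 N. Pads are 20 mm wide; open, the fingers measure 115 mm over their backs; the gripper's body (75 mm by 178 mm) begins 61 mm behind the grasp point.
Start: joints at [1.157, 0.423, 1.63, -0, 1.089, -0.019], TCP at [240.357, 576.917, 222.675] pointing down, gripper open.
Joint ranges: [-3, 3], [-0.9, 2.11], [0.09, 2.58], [-1.31, 4.45], [0.11, 2.69], [-2.54, 2.54]. Speed limits (rad/s): [2.39, 2.39, 3.01, 3.14, 3.14, 3.14].

## Interface

Orientations are given as a rotation vector (axis times angle).
In Python, from workcell import ctrl gives the robot as it stands. The module is installed in compiled form; this text tells all that it offers.
- The arm moves only by the tool send_rows, never from a script. Its argument "rows" is a list of rows, each a list of 4 numbers: the shift along the tool's x, y, z in mm, then the turn about the tool's x in rad. In form: [[x, y, z, turn], ...]. A call has 1 to 10 rows; each row shifts and turns the pose as measured when the row begins, along the tool's axes as they then stand; what a row does not reach is not made up. A row lasts 1/12 s, in which the tool goes at most 41.7 mm and 7.16 degrees, less where a joint would pass 70% of its speed; a pose out of reach is approached as far as the arm can. A call with a gripper value outside its range is refused whole. "fingers" is the opening, from 0 (shut) to 1 (fully open), set as the call begins (left out, the last holds). The fingers move at their own pace and stop on an object; the grip force is fixed at half the most. Time passes only in rows, so rows that do not move let the fingers close. It gives the time, the measured TCP pose, the force and the opening at its end, in the units of the state.
- ctrl.get_obs(): the state, without advancing time (a new reading comes with each control period).
- ctrl.get_image(name): name is "scene" or "top" or "wrist"; returns a dict with "img" (400x640x3 uint8, red, green, blue), "depth" (400x640 float32, mm along the optical axis (not along the pixel's ray), 0 where there is no reading), "mtx" (3x3 intrinsics, pixels), "world_from_camera" (4x4, takes a point from camera to world coordinates). Camera axes: x right, y down, z forward; pixel columns grow to the right and rows downward; lengths in mm; the calibration is good to about 2 mm. A picture is of the moment at which its call begins.
- ctrl.close_job(): hands the job in, once; it reports no verdict.
The state is a dict: "t": time; "qpos": joint angles; "qvel": joint speeds; "joint_torque": joint torques, N m; "ee_pos": TCP position; "orientation": TCP orientation; "ft_force": force on the tool from outside, world axes, zero at the start; "moment": the same for the moment, N m; "width": finger opening in mm.
Only numpy, scipy, OpenCV 4.12 (cv2) and the standard library are available. Lean on these libraries where they do the work, as an engineer would, in place of code of your own. Each camera call takes 0.05 s, during which the arm holds its last target.

## Task

Set the specimen vise for the next block: press a fingertip on top of the knurled wheel and roll it, in as many strokes as it takes, until the sliding jaw has closed far enough for its black pointer to stand within the width of the red flag on the scale, then take the hand away. Drive the jaw only by the wheel: do not pinch the wheel, do not push the jaw or its rack by hand, and leave everything else on the bench where it is.

Things in the scene. Friction and masses are not known exactly. Their poses are not given: they have to be found in the camera images.
- vise: Specimen vise on a cream base 130 x 300 x 14 mm, screwed down. Origin on the bench. Its y axis is the jaw's travel: fixed jaw at -y (gripping face at y = -100 mm), knurled wheel at +y (axle at x = 0, y = 85 mm, 50 mm above the bench), white scale and red flag along the +x edge. Jaws stand 62 and 64 mm above the bench.
- wheel_crest (a point): Top of the knurled wheel: the highest point of its rim, 82 mm above the bench (fixed point, does not turn with the wheel). Axes as the vise's.
- wheel_axle (a point): Centre of the wheel, 32 mm below its crest, on its axle (fixed point). Axes as the vise's.
- wheel: Dark knurled wheel, 64 mm diameter, 24 mm wide, level axle along the vise's x; 30 ridges, three white. Origin on the axle. Stands 21 mm clear of the cheeks beside it. Moving its crest towards the vise's +y (away from the jaws) closes the gap, the other way opens it: 12 mm of jaw per radian (3.75 mm per 10 mm of rim). Needs about 1.5 N at the rim; stays where left.
- jaw: Grey sliding jaw with its carriage, rack bar and black pointer. Origin at bench level under the middle of its gripping face; slides along the vise's y axis, towards -y as the gap closes. The rack bar runs from it past the wheel, 31 mm to its +x side, its teeth 38 mm above the bench.
- pointer_tip (a point): Tip of the jaw's black pointer over the scale, 26 mm above the bench, level along y with the jaw's gripping face. Axes as the vise's.
- flag_mark (a point): Middle of the red index flag, a tab 8 mm wide along y clamped on the outer edge of the white scale, 26 mm above the bench, just outside the pointer's path. The gap is right when pointer_tip and flag_mark agree along the vise's y axis. Axes as the vise's; at the start the flag lies 18 to 55 mm further to -y than the pointer.
- beaker_mid (a point): Glass beaker, 68 mm across, 90 mm tall. Loose bystander; point at its middle, 45 mm above its underside.
- bottle_mid (a point): Amber glass jar with white cap, 52 mm across, 100 mm tall. Loose bystander; point at its middle, 50 mm above its underside.
- dish_mid (a point): Shallow clear dish, 90 mm across, 15 mm tall. Loose bystander; point at its middle, 7 mm above its underside.
- forceps_mid (a point): Steel forceps lying on the bench, 130 mm long, 11 mm thick. Loose bystander; point at its middle, 5 mm above its underside.
- slidebox_mid (a point): Closed blue slide box, 85 x 100 x 32 mm. Loose bystander; point at its middle, 16 mm above its underside.
- block0_mid (a point): Amber resin specimen block, 30 x 26 x 17 mm, near the vise. Loose bystander; point at its middle, 8 mm above its underside.
- block1_mid (a point): Second amber resin specimen block, 30 x 26 x 17 mm, near the vise. Loose bystander; point at its middle, 8 mm above its underside.

How it is judged:
By the outcome, as a careful person would: the job done as asked, in the order asked, and still so for the second after the job is handed in, with the robot touching nothing.
It also fails if it takes over 54 s, if anything falls off the work surface, if the arm or the gripper's body presses on something with over 40 N, if the wrist force passes 120 N, or if a joint passes its speed limit or range.

## Working session

There is one attempt and no reset: what is moved stays moved. The work goes in short steps, Python scripts to look and compute and a tool call to move; the robot and the scene stay as the last step left them, time stands still between calls to the robot, and variables do not carry over. Pictures are saved under pics/ and viewed, and the job is handed in when it is done.

Besides the shell and the picture viewer there is one more tool, called after "Emit:" as name(argument=value, ...) on one line, values as JSON. send_rows: Moves the arm, as the interface text tells. Its arguments: {"type":"object","properties":{"rows":{"type":"array"},"fingers":{"type":"number"}},"required":["rows"]}

```bash
mkdir -p pics; cat > h.py <<'E'
import numpy as np,cv2
from workcell import ctrl
def shot(n,f):
    d=ctrl.get_image(n); cv2.imwrite('pics/'+f,cv2.cvtColor(d['img'],cv2.COLOR_RGB2BGR)); np.savez('pics/'+f[:-4]+'.npz',**d); return d
def px(d,u,v,z=None):
    """world point; depth-based, or at given world z height"""
    K=d['mtx'];T=d['world_from_camera']
    r=np.linalg.solve(K,[u,v,1.0])
    if z is None: return (T@np.append(r*d['depth'][int(round(v)),int(round(u))],1))[:3]
    w=T[:3,:3]@r; o=T[:3,3]; return o+w*(z-o[2])/w[2]
E
python3 - <<'E'
from h import *
np.set_printoptions(precision=3,suppress=True)
for n in("scene","top","wrist"): d=shot(n,n+'0.png'); print(n,d['world_from_camera'],d['mtx'][0,0])
print(ctrl.get_obs())
E
```

```text
scene [[  -0.658    0.572   -0.49  1102.272]
 [   0.753    0.493   -0.436  531.203]
 [  -0.008   -0.656   -0.755  955.799]
 [   0.       0.       0.       1.   ]] 431.0755774928209
top [[  0.025  -0.983   0.184 395.955]
 [ -1.     -0.026  -0.005   0.682]
 [  0.01   -0.184  -0.983 971.829]
 [  0.      0.      0.      1.   ]] 388.0072236450657
wrist [[  0.386   0.88    0.277 162.282]
 [  0.923  -0.367  -0.118 608.153]
 [ -0.002   0.301  -0.954 384.721]
 [  0.      0.      0.      1.   ]] 288.25373382733943
{'t': 0.15, 'qpos': array([ 1.157,  0.424,  1.63 , -0.   ,  1.089, -0.019]), 'qvel': array([ 0.001, -0.001, -0.003, -0.   ,  0.001,  0.   ]), 'joint_torque': array([ -0.   , -54.498, -27.392,   0.064,   0.02 ,  -0.   ]), 'ee_pos': array([240.198, 576.548, 222.07 ]), 'orientation': array([-0.914,  1.372,  0.913]), 'ft_force': array([0.871, 0.243, 0.295]), 'moment': array([-0.007,  0.025,  0.002]), 'width': 87.81154411774814}
```

View pics/scene0.png

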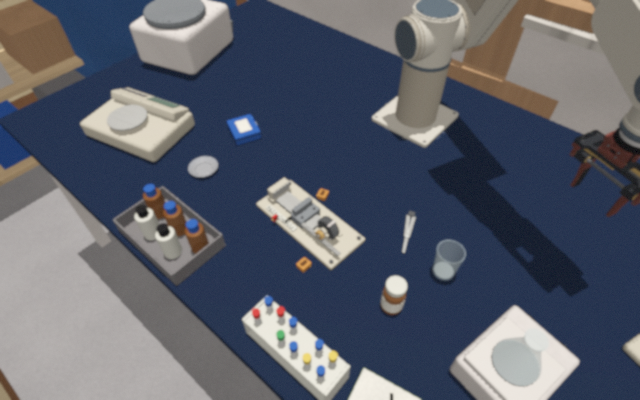

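View pics/top0.png

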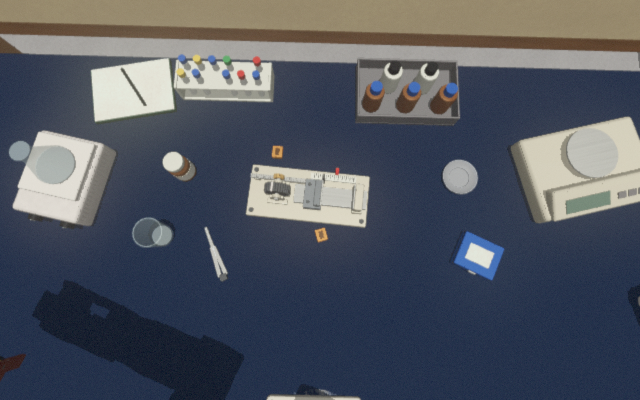

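The vise sits at about (308,196) in the top view: wheel at (277,188) and red flag at (337,171). Next I'll enlarge that area.

```bash
python3 - <<'E'
from h import *
im=cv2.imread('pics/top0.png')[145:245,235:385]
cv2.imwrite('pics/topz.png',cv2.resize(im,(780,520),interpolation=cv2.INTER_CUBIC))
d=np.load('pics/top0.npz')
np.set_printoptions(precision=1,suppress=True)
# cream base corners (px)
for u,v in [(277,188),(256,170),(250,209),(363,221),(369,175)]: print(px(d,u,v),px(d,u,v,14))
E
```

```text
[581.3  98.5  80. ] [595.  105.8  14. ]
[639.8 160.9  15.6] [640.2 161.2  14. ]
[539.  169.6  19.2] [539.8 170.5  14. ]
[ 516.6 -111.1   17.3] [ 517.  -111.5   14. ]
[ 638.4 -128.     0.3] [ 635.  -126.2   14. ]
```

View pics/topz.png

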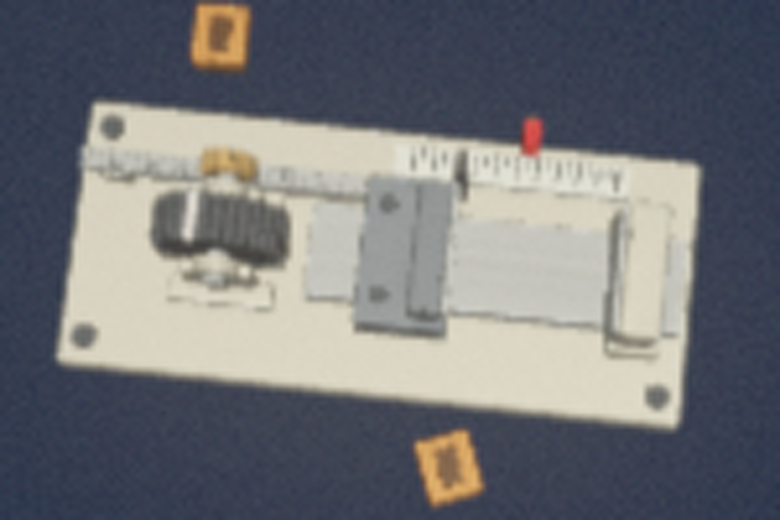

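```bash
cat >> h.py <<'E'
from scipy.optimize import least_squares
from scipy.spatial.transform import Rotation as R
def z2p(x,y): return 235+(x+.5)/5.2-.5,145+(y+.5)/5.2-.5
E
python3 - <<'E'
from h import *
np.set_printoptions(precision=2,suppress=True)
d=np.load('pics/top0.npz')
C=np.array([px(d,*z2p(*c),14)[:2] for c in[(93,102),(58,362),(678,428),(700,163)]])
L=np.array([(65,150),(-65,150),(-65,-150),(65,-150)])
def M(a):return np.array([[np.cos(a),-np.sin(a)],[np.sin(a),np.cos(a)]])
s=least_squares(lambda p:(L@M(p[2]).T+p[:2]-C).ravel(),[580,23,0]);p=s.x
print(p,s.fun)
inv=lambda q:M(p[2]).T@(q[:2]-p[:2])
for n,c in dict(ptr=(461,170),flag=(533,135)).items(): print(n,inv(px(d,*z2p(*c),26)))
print('wheel depth pts',[inv(px(d,u,v)) for u,v in[(277,185),(277,188),(277,190)]])
crest=M(p[2])@[0,85]+p[:2];print('crest',crest)
o=ctrl.get_obs();Rt=R.from_rotvec(o['orientation']).as_matrix();print(Rt,o['ee_pos'])
print('shift tool',Rt.T@(np.append(crest,110)-o['ee_pos']))
yv=M(p[2])@[0,1];t=Rt.T@np.append(yv,0);print('vise y in tool',t)
# turn about tool x so tool z -> vise y
print('turn',np.arctan2(-t[1],t[2]),np.arctan2(t[1],-t[2]))
E
```

```text
[579.15  27.02  -0.08] [ 0.43  0.57 -0.4   1.31  0.25 -1.03 -0.28 -0.85]
ptr [ 46.59 -33.44]
flag [ 67.52 -66.29]
wheel depth pts [array([ 3.5 , 72.21]), array([-3.42, 71.46]), array([-8.58, 70.61])]
crest [585.75 111.77]
[[-0.   -0.92  0.38]
 [-0.    0.38  0.92]
 [-1.    0.   -0.  ]] [240.2  576.55 222.07]
shift tool [ 112.42 -497.74 -295.99]
vise y in tool [-0.    0.31  0.95]
turn -0.3170957806952914 2.824496872894502
```

Emit:
send_rows(rows=[[0,-33,-20,0],[0,-33,-20,0],[0,-33,-20,0],[0,-33,-20,0],[0,-33,-20,0],[0,-33,-20,0],[0,-33,-20,0],[0,-33,-20,0],[0,-33,-20,0],[0,-33,-20,0]], fingers=0)

```text
t: 0.98
ee_pos: [472.1, 258.2, 219.5]
orientation: [-0.923, 1.368, 0.925]
ft_force: [1.0, -0.3, -0.9]
width: 24.5
```

Emit:
send_rows(rows=[[0,-33,-20,0],[0,-33,-20,0],[0,-33,-20,0],[0,-30,-20,0],[0,0,0,-0.1],[0,0,0,-0.1],[0,0,0,-0.1],[0,0,0,0]])

```text
t: 1.65
ee_pos: [569.7, 119.3, 218.0]
orientation: [-1.15, 1.249, 1.151]
ft_force: [-1.3, 0.2, 0.7]
width: 0.6
```

```bash
cat >> h.py <<'E'
P=np.array([579.15,27.02,-0.08]);
def plan(tv):
    """tool shift to vise-frame point tv"""
    import math
    c,s=math.cos(P[2]),math.sin(P[2]);Rv=np.array([[c,-s,0],[s,c,0],[0,0,1]])
    o=ctrl.get_obs();Rt=R.from_rotvec(o['orientation']).as_matrix()
    g=Rv@np.array(tv,float)+[P[0],P[1],0];t=Rt.T@Rv[:,1]
    print('t',o['t'],'vise pos',Rv.T@(o['ee_pos']-[P[0],P[1],0]),'shift',Rt.T@(g-o['ee_pos']),'yv',t,'turn',np.arctan2(-t[1],t[2]),'F',o['ft_force'],'w',o['width'])
np.set_printoptions(precision=2,suppress=True)
E
python3 - <<'E'
from h import *
plan([0,75,110])
d=shot('wrist','w1.png')
E
```

```text
t 1.65 vise pos [-16.82  91.27 217.96] shift [107.95 -17.09 -16.04] yv [-0.  0.  1.] turn -0.0002565924565723348 F [-1.32  0.21  0.72] w 0.6442536683791718
```

View pics/w1.png

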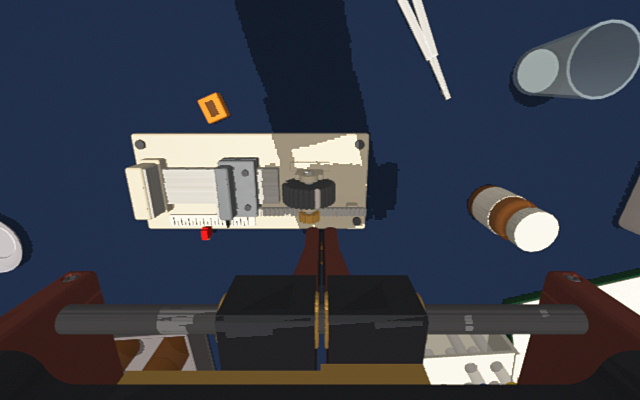

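Wrist view: the wheel is at (308,190), the pointer tip near (228,222) and the flag at (206,233). The closed fingers are at (322,250).

```bash
python3 - <<'E'
from h import *
d=np.load('pics/w1.npz')
cv2.imwrite('pics/w1z.png',cv2.cvtColor(cv2.resize(d['img'][120:250,120:380],(780,390),interpolation=cv2.INTER_CUBIC),cv2.COLOR_RGB2BGR))
c,s=np.cos(P[2]),np.sin(P[2]);Mi=np.array([[c,s],[-s,c]])
inv=lambda q:Mi@(q[:2]-P[:2])
for n,(u,v,z) in dict(c1=(131,134,14),c2=(369,134,14),c3=(364,228,14),c4=(149,228,14),ptr=(228,224,26),flag=(206,233,26)).items():print(n,inv(px(d,u,v,z)))
# wheel: depth points with z 60..90
v,u=np.mgrid[165:215,270:345];q=np.array([px(d,a,b) for a,b in zip(u.ravel(),v.ravel())])
q=q[(q[:,2]>74)&(q[:,2]<90)];w=np.array([inv(x) for x in q]);print(len(q),w.min(0),w.max(0),w.mean(0),q[:,2].max())
E
```

```text
c1 [ -65.38 -148.24]
c2 [-65.05 149.97]
c3 [ 62.85 149.23]
c4 [  62.76 -148.72]
ptr [ 51.64 -34.29]
flag [ 64.77 -65.25]
733 [-12.83  54.23] [10.81 97.86] [-1.73 75.25] 83.74993629812752
```

View pics/w1z.png

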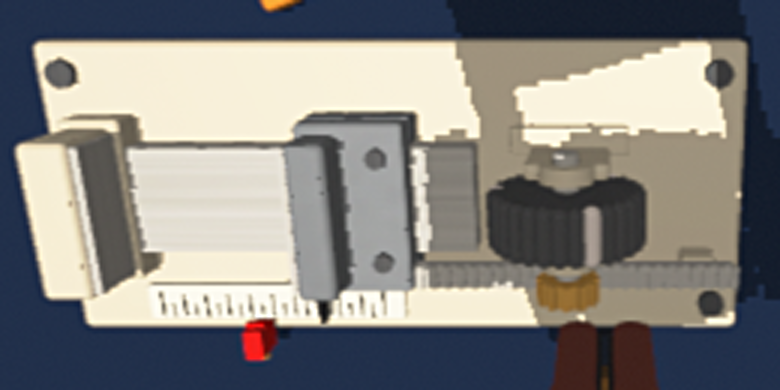

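The depth data put the wheel crest near y = 76 in my base-centred frame, so the vise origin is about 9 mm off the base centre. I'll use that measured crest.

```bash
python3 - <<'E'
from h import *
plan([-1,65,95])
E
```

```text
t 1.7 vise pos [-16.93  91.44 217.96] shift [122.98 -16.36 -26.1 ] yv [-0.  0.  1.] turn -0.00486014019604799 F [-0.1  -0.39  0.24] w 0.6888733630444529
```

Emit:
send_rows(rows=[[0,-16,-26,0],[30,0,0,0],[30,0,0,0],[30,0,0,0],[20,0,0,0],[10,0,0,0],[0,0,0,0]])

```text
t: 2.28
ee_pos: [585.5, 93.4, 95.8]
orientation: [-1.133, 1.255, 1.128]
ft_force: [-0.2, 0.2, -0.5]
width: 0.2
```

```bash
python3 - <<'E'
from h import *
plan([-1,65,83])
d=shot('scene','s2.png');d=shot('wrist','w2.png')
cv2.imwrite('pics/s2z.png',cv2.resize(cv2.imread('pics/s2.png')[130:290,230:430],(800,600),interpolation=cv2.INTER_CUBIC))
E
```

```text
t 2.2833 vise pos [ 0.98 66.64 95.77] shift [12.76  1.98 -1.68] yv [-0.    0.03  1.  ] turn -0.025808954278722904 F [-0.24  0.2  -0.46] w 0.21316170104289053
```

View pics/s2z.png

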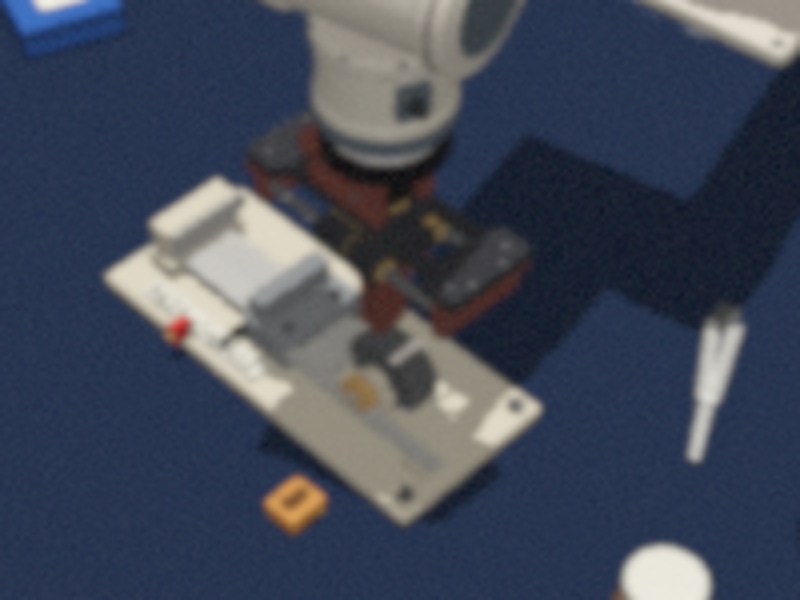

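View pics/w2.png

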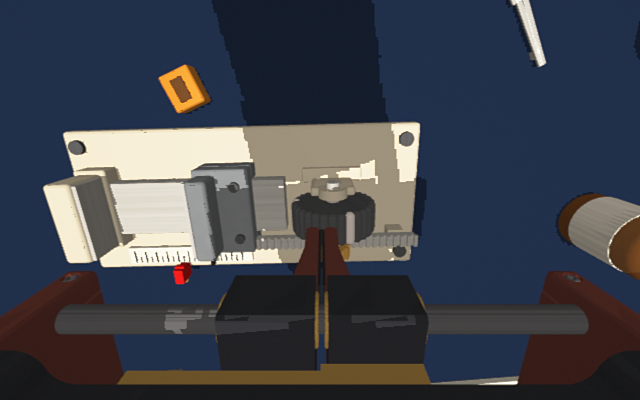

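The tip is above the wheel's jaw-side half, at (322,235). The flag is at (182,272) in the wrist view. Next: descend to contact.

Emit:
send_rows(rows=[[8,0,-1,-0.026],[2,0,0,0],[2,0,0,0],[2,0,0,0]])

```text
t: 2.72
ee_pos: [590.9, 93.8, 89.6]
orientation: [-1.156, 1.233, 1.139]
ft_force: [0.4, 0.1, -0.3]
width: 0.1
```

```bash
python3 - <<'E'
from h import *
plan([0,66,80])
E
```

```text
t 2.7167 vise pos [ 6.33 67.53 89.65] shift [ 9.54  6.48 -1.55] yv [0. 0. 1.] turn -0.0007509427159030736 F [ 0.37  0.13 -0.32] w 0.0675734323361362
```

Emit:
send_rows(rows=[[3,7,-2,0],[2,0,0,0],[2,0,0,0]])

```text
t: 2.97
ee_pos: [584.6, 92.7, 84.4]
orientation: [-1.156, 1.23, 1.135]
ft_force: [0.3, -0.3, -0.3]
width: 0.3
```

```bash
python3 - <<'E'
from h import *
plan([0,66,80])
E
```

```text
t 2.9667 vise pos [ 0.2  65.86 84.36] shift [4.36 0.29 0.12] yv [0. 0. 1.] turn -0.0020142143738075694 F [ 0.34 -0.31 -0.31] w 0.34199387547052446
```

Emit:
send_rows(rows=[[2,0,0,0],[2,0,0,0]])

```text
t: 3.13
ee_pos: [584.8, 92.7, 80.9]
orientation: [-1.156, 1.23, 1.135]
ft_force: [-7.8, -1.4, 28.3]
width: 0.6
```

Contact came at z≈81 mm. Next, a gentle stroke.

Emit:
send_rows(rows=[[0.8,0,4,0],[0.8,0,4,0],[0.8,0,4,0],[0.8,0,4,0]])

```text
t: 3.47
ee_pos: [586.0, 107.1, 82.0]
orientation: [-1.157, 1.233, 1.134]
ft_force: [-1.2, -1.8, 4.2]
width: 0.5
```

```bash
python3 - <<'E'
from h import *
plan([0,90,80])
d=shot('wrist','w3.png')
E
```

```text
t 3.4667 vise pos [ 0.43 80.35 81.99] shift [2.   0.5  9.65] yv [0. 0. 1.] turn -0.0032899975921574765 F [-1.17 -1.75  4.2 ] w 0.5295799785314196
```

View pics/w3.png

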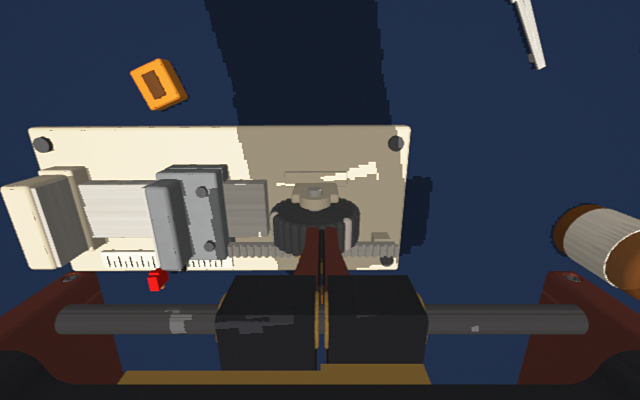

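The white ridge moved to (345,233) and the jaw advanced relative to the flag at (157,280). The drive works, so I'll continue this stroke.

Emit:
send_rows(rows=[[1.2,0,4,0],[1.2,0,4,0],[1.2,0,4,0]])

```text
t: 3.77
ee_pos: [587.4, 119.6, 79.9]
orientation: [-1.156, 1.233, 1.133]
ft_force: [-1.7, 0.0, 5.8]
width: 0.3
```

```bash
python3 - <<'E'
from h import *
plan([0,62,90])
for n in('wrist','top'):shot(n,n+'4.png')
cv2.imwrite('pics/top4z.png',cv2.resize(cv2.imread('pics/top4.png')[145:245,235:385],(780,520),interpolation=cv2.INTER_CUBIC))
E
```

```text
t 3.7667 vise pos [ 0.8  92.94 79.88] shift [-10.18   0.48 -30.92] yv [0. 0. 1.] turn -0.0038378193971591876 F [-1.71  0.02  5.76] w 0.3194430918821927
```

View pics/top4z.png

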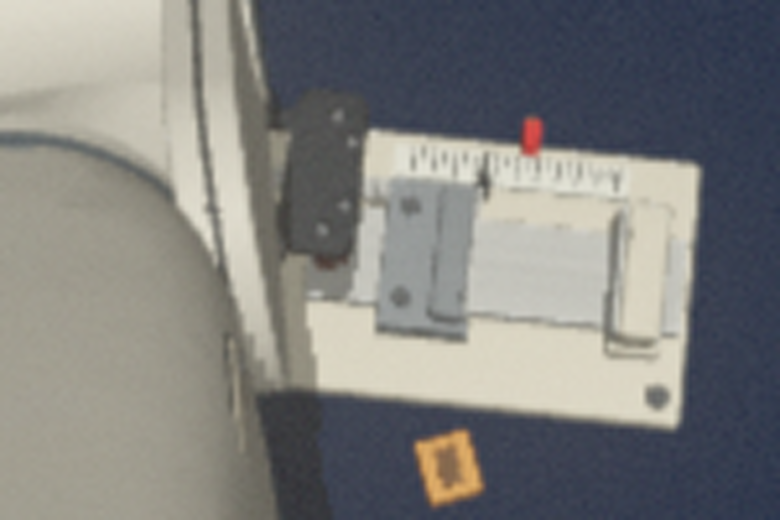

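View pics/wrist4.png

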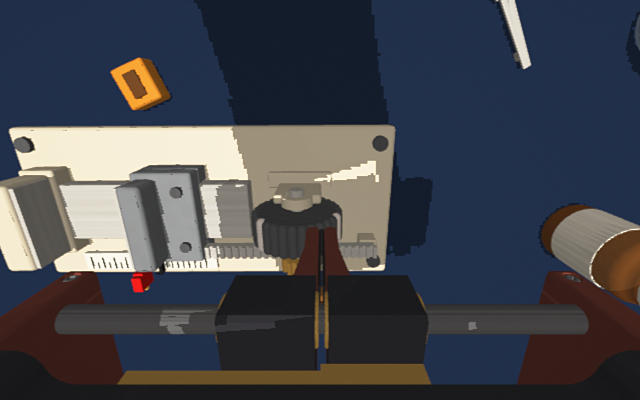

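The top view shows the pointer at zoomed (485,175) and the flag at (533,135), so it moved about 11 mm and roughly 22 mm remains. Lift, go back and stroke again.

Emit:
send_rows(rows=[[-12,0,0,0],[-4,0,-16,0],[0,0,-16,0],[5,0,0,0],[5,0,0,0],[1,0,0,0]])

```text
t: 4.37
ee_pos: [585.9, 88.3, 86.9]
orientation: [-1.157, 1.229, 1.133]
ft_force: [-0.2, -0.1, -0.7]
width: 0.5
```

```bash
python3 - <<'E'
from h import *
plan([0,63,81])
E
```

```text
t 4.3667 vise pos [ 1.81 61.63 86.85] shift [5.81 1.94 1.35] yv [0. 0. 1.] turn -0.002959474283953411 F [-0.25 -0.1  -0.75] w 0.48406542969061256
```

Emit:
send_rows(rows=[[3,2,1,0],[2.5,0,0,0],[1.5,0,0,0]])

```text
t: 4.62
ee_pos: [584.5, 90.5, 80.0]
orientation: [-1.158, 1.229, 1.133]
ft_force: [-4.4, -5.6, 20.4]
width: 0.9
```

Emit:
send_rows(rows=[[0.5,0,4,0],[0.8,0,4,0],[0.8,0,4,0],[0.8,0,4,0],[1,0,4,0],[1.2,0,4,0],[1.2,0,4,0]])

```text
t: 5.2
ee_pos: [587.1, 119.6, 79.5]
orientation: [-1.164, 1.23, 1.134]
ft_force: [-0.5, 0.1, 2.3]
width: 0.7
```

```bash
python3 - <<'E'
from h import *
plan([0,62,90])
for n in('top',):shot(n,n+'5.png')
cv2.imwrite('pics/top5z.png',cv2.resize(cv2.imread('pics/top5.png')[145:245,235:385],(780,520),interpolation=cv2.INTER_CUBIC))
E
```

```text
t 5.2 vise pos [ 0.49 92.9  79.48] shift [-10.48   0.3  -30.92] yv [-0. -0.  1.] turn 0.0018540736663715505 F [-0.47  0.05  2.29] w 0.7280024738131389
```

View pics/top5z.png

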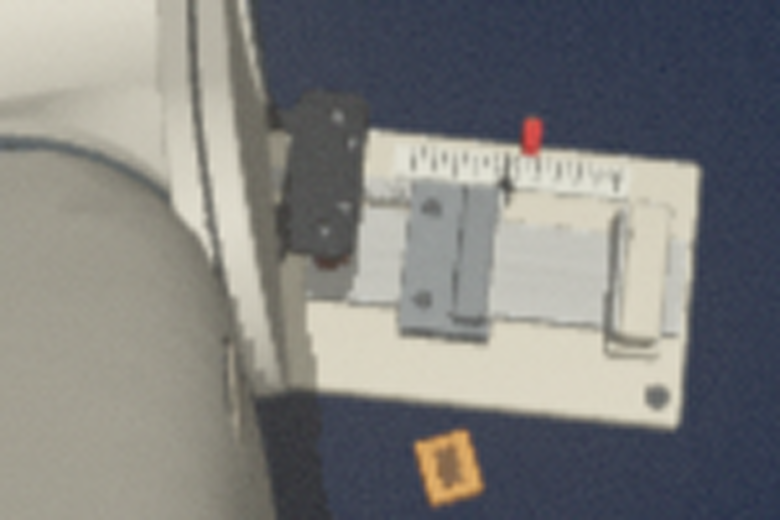

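The pointer is now at zoomed (508,175) with the flag at (533,135). I'll do one more stroke, then measure.

Emit:
send_rows(rows=[[-12,0,0,0],[-4,0,-16,0],[0,0,-15,0],[5,0,1,0],[5,0,0,0],[3,0,0,0],[2,0,0,0]])

```text
t: 5.83
ee_pos: [584.9, 92.2, 80.9]
orientation: [-1.165, 1.229, 1.136]
ft_force: [-2.2, -1.7, 16.4]
width: 0.3
```

```bash
python3 - <<'E'
from h import *
plan([0,63,81])
d=shot('wrist','w6.png');d=shot('top','t6.png')
cv2.imwrite('pics/t6z.png',cv2.resize(cv2.imread('pics/t6.png')[165:195,305:365],(800,400),interpolation=cv2.INTER_CUBIC))
c,s=np.cos(P[2]),np.sin(P[2]);Mi=np.array([[c,s],[-s,c]])
for q in[(508,172),(533,135)]:print(Mi@(px(d,*z2p(*q),26)[:2]-P[:2]))
E
```

```text
t 5.8333 vise pos [ 0.57 65.43 80.92] shift [-0.09  0.58 -2.43] yv [-0. -0.  1.] turn 0.0040296152447621926 F [-2.21 -1.71 16.4 ] w 0.31091594382392274
[ 48.11 -55.94]
[ 67.68 -66.14]
```

View pics/w6.png

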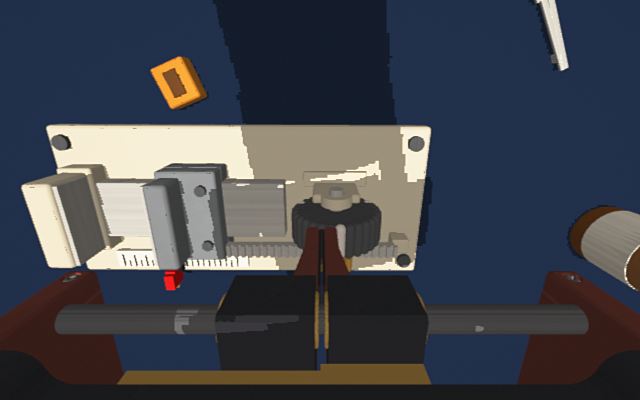

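View pics/t6z.png

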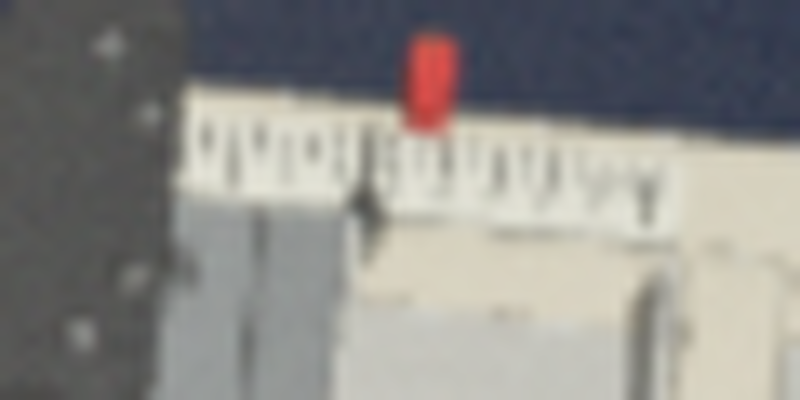

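The pointer tip is at (367,145) in the top-view zoom and the flag's middle is at (433,80), so about 10.5 mm is left, or roughly 28 mm of rim. One more full stroke.

Emit:
send_rows(rows=[[0.5,0,4,0],[0.8,0,4,0],[0.8,0,4,0],[0.8,0,4,0],[1,0,4,0],[1.2,0,4,0]])

```text
t: 6.43
ee_pos: [587.3, 118.0, 80.0]
orientation: [-1.168, 1.23, 1.137]
ft_force: [-0.7, -0.9, 1.7]
width: 0.7
```

```bash
python3 - <<'E'
from h import *
plan([0,63,81])
d=shot('top','t7.png')
cv2.imwrite('pics/t7z.png',cv2.resize(cv2.imread('pics/t7.png')[165:195,305:365],(800,400),interpolation=cv2.INTER_CUBIC))
E
```

```text
t 6.4333 vise pos [ 0.86 91.32 79.99] shift [ -0.94   1.02 -28.31] yv [-0.   -0.01  1.  ] turn 0.006621387161006129 F [-0.69 -0.9   1.68] w 0.67216433285293
```

View pics/t7z.png

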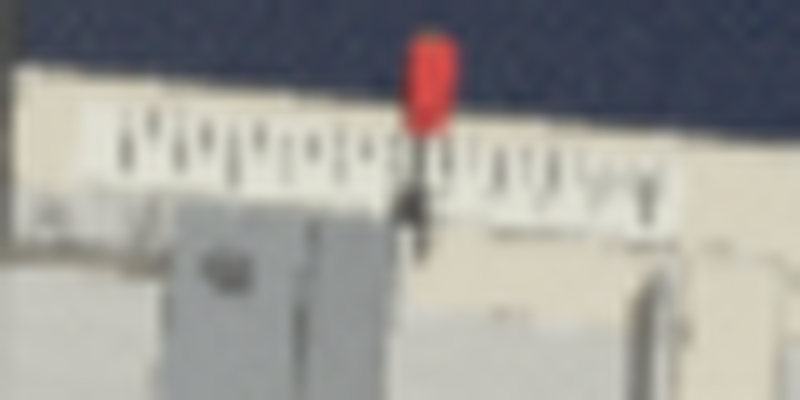

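The pointer (420,150) now sits just under the flag's middle, extrapolated to about (424,150). I'll lift off and verify from a clear view.

Emit:
send_rows(rows=[[-12,0,0,0],[-25,0,0,0],[-35,0,0,0],[-35,0,0,0],[-35,0,0,0],[0,-30,-35,0],[0,-30,-35,0],[0,-30,-35,0],[0,-30,-35,0],[0,0,0,0]])

```text
t: 7.32
ee_pos: [686.1, -17.0, 234.1]
orientation: [-1.175, 1.226, 1.145]
ft_force: [-0.7, 0.8, 0.2]
width: 0.2
```

```bash
python3 - <<'E'
from h import *
plan([0,63,81])
for n in('top','wrist','scene'):shot(n,n+'8.png')
cv2.imwrite('pics/t8z.png',cv2.resize(cv2.imread('pics/top8.png')[165:195,305:365],(800,400),interpolation=cv2.INTER_CUBIC))
cv2.imwrite('pics/s8z.png',cv2.resize(cv2.imread('pics/scene8.png')[170:270,240:370],(780,600),interpolation=cv2.INTER_CUBIC))
E
```

```text
t 7.3167 vise pos [110.1  -35.32 234.12] shift [150.41 111.74 100.63] yv [-0.   -0.02  1.  ] turn 0.01611158833274093 F [-0.7   0.78  0.25] w 0.17210286852990872
```

View pics/t8z.png

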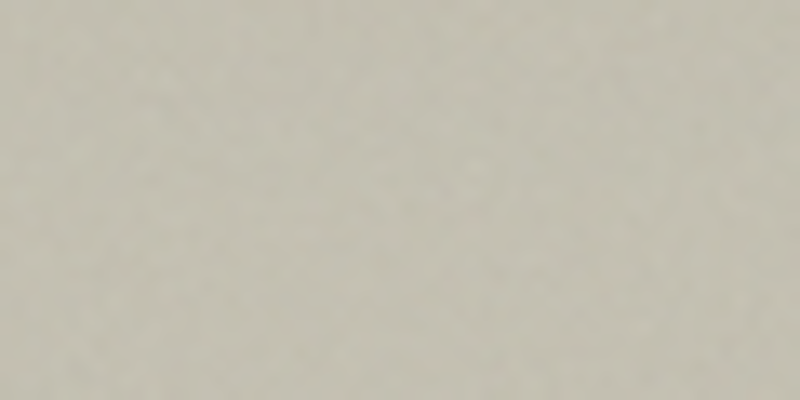

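View pics/wrist8.png

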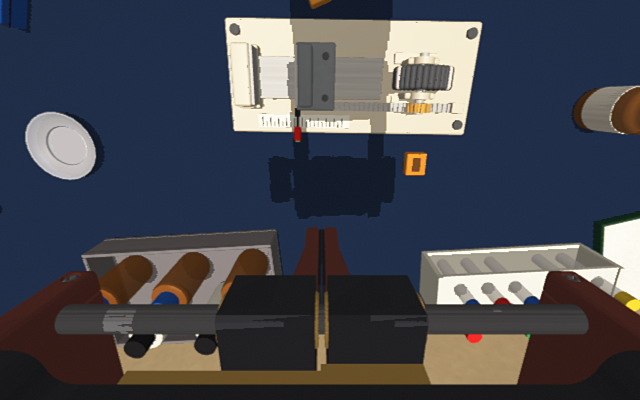

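View pics/s8z.png

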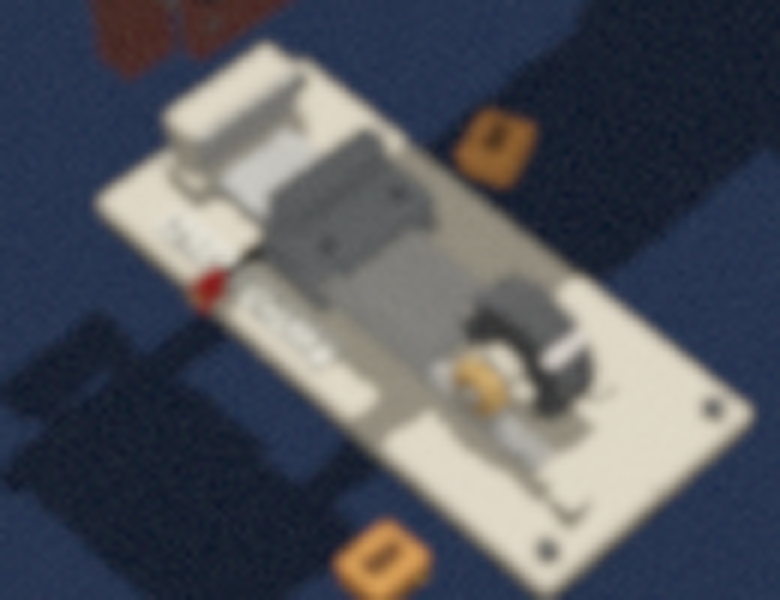

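The wrist view shows the pointer at (297,113) in line with the flag at (297,134). I'll zoom in for numbers.

```bash
python3 - <<'E'
from h import *
d=np.load('pics/wrist8.npz');im=d['img']
cv2.imwrite('pics/w8z.png',cv2.cvtColor(cv2.resize(im[100:145,270:330],(800,600),interpolation=cv2.INTER_NEAREST),cv2.COLOR_RGB2BGR))
c,s=np.cos(P[2]),np.sin(P[2]);Mi=np.array([[c,s],[-s,c]])
I=im.astype(int)
red=(I[...,0]>100)&(I[...,1]<70)&(I[...,2]<70);blk=I.sum(2)<110
def loc(m,r0,r1,zr):
    q=[]
    for v in range(r0,r1):
        for u in range(280,315):
            if m[v,u]:
                p=px(d,u,v)
                if zr[0]<p[2]<zr[1]: q.append(np.append(Mi@(p[:2]-P[:2]),p[2]))
    q=np.array(q);print(len(q),q.min(0),q.max(0),q.mean(0))
loc(red,115,145,(15,40));loc(blk,104,130,(15,40))
E
```

```text
90 [ 56.14 -70.3   15.76] [ 72.78 -61.35  34.25] [ 63.53 -65.16  31.69]
41 [ 34.78 -67.67  27.62] [ 53.81 -62.56  30.54] [ 41.08 -65.12  29.17]
```

View pics/w8z.png

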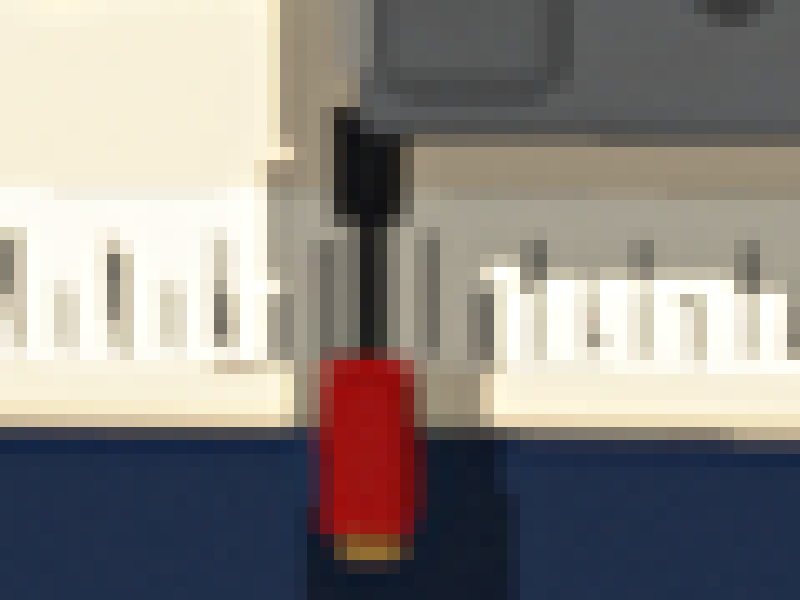

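The zoom shows the pointer needle at x≈372, centred in the flag, which spans 318–425. In vise y they read -65.1 and -65.2 mm. The hand is well clear, so I'll hand in.

```bash
python3 -c "
from workcell import ctrl
print(ctrl.close_job())"
```

```text
the job is handed in; nothing more can be done
None
```

The vise is set: the pointer now stands in the middle of the red flag, and the job was handed in at about 7.5 s of the 54 s allowed. I rolled the wheel with the closed fingertips in three strokes from the top, moving the jaw about 32 mm. Then I lifted the hand clear, to about 234 mm above the bench.

- **Final position:** the last wrist picture put the pointer at y = -65.1 mm and the flag's middle at y = -65.2 mm along the vise. The flag is 8 mm wide, so the pointer is well inside it. The depth calibration is only good to about 2 mm, but the needle also looks centred in the flag in the picture.
- **Forces and surroundings:** the highest force I read while pressing was about 30 N, at the fingertip, and contact was with the wheel only. I saw no sign that anything else on the bench had moved, though I did not measure the other items' positions.
- **Disagreements:** by depth, the wheel's crest was about 9 mm nearer the jaws than the description gives if the vise origin is at the centre of its base. I used the measured position. The last top picture was blocked by the arm, so the final check rests on the wrist view, with the scene view agreeing roughly.

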